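# Seat a specimen carrier under the retaining block of its docking plate

## Robot

A 6-joint arm with a two-finger parallel gripper is mounted at the origin on a cart in front of the work surface, level with it; the furniture and walls round the work are solid. World frame = base frame: x ahead of the robot, y to its left, z up, the work surface at z = 0. Lengths are in mm, angles in rad, forces in N, time in s.
With the tool pointing down it reaches from about 350 to 975 mm from the base axis. Payload 7.1 kg.
Tool frame: the origin (TCP) lies midway between the tips of the shut fingers; the grasp point (between the pads) lies 19 mm behind it; z points along the fingers, y is the line along which they close (so a half turn about z gives the same grasp; the last joint's range is limited). The gripper opens to 88 mm and grips with 3 to 60 N. Pads are 20 mm wide; open, the fingers measure 115 mm over their backs; the gripper's body (75 mm by 178 mm) begins 61 mm behind the grasp point.
Start: joints at [1.28, 0.423, 1.63, -0, 1.089, -0.019], TCP at [167.759, 602.048, 222.675] pointing down, gripper open.
Joint ranges: [-3, 3], [-0.9, 2.11], [0.09, 2.58], [-1.31, 4.45], [0.11, 2.69], [-2.54, 2.54]. Speed limits (rad/s): [2.39, 2.39, 3.01, 3.14, 3.14, 3.14].

## Interface

Orientations are given as a rotation vector (axis times angle).
In Python, from workcell import ctrl gives the robot as it stands. The module is installed in compiled form; this text tells all that it offers.
- The arm moves only by the tool servo_tool, never from a script. Its argument "increments" is a list of rows, each a list of 7 numbers: the shift along the world's x, y, z in cm, then the turn, a rotation vector about the world's x, y, z in degrees, then the opening, from -1 (shut) to 1 (fully open). A call has 1 to 20 rows; each row is the pose to reach, as a shift and turn from the pose commanded when the call began; what a row does not reach only later rows make up. A row lasts 1/12 s, in which the tool goes at most 41.7 mm and 7.16 degrees, less where a joint would pass 70% of its speed; a pose out of reach is approached as far as the arm can. A call with a gripper value outside its range is refused whole. The fingers move at their own pace and stop on an object; the grip force is fixed at half the most. Time passes only in rows, so rows that repeat a pose let the fingers close. It gives the time, the measured TCP pose, the force, the opening and the grip force at its end, in the units of the state.
- ctrl.get_obs(): the state, without advancing time (a new reading comes with each control period).
- ctrl.get_image(name): name is "scene" or "side" or "wrist"; returns a dict with "image" (420x560x3 uint8, red, green, blue), "fx", "fy", "cx", "cy" (pixels), "k1" (the pictures are not rectified: a ray, as slopes to the right and down, at radius r is drawn at 1 + k1 r^2 times it, then the intrinsics apply), "extrinsics" (4x4, takes a point from camera to world coordinates); the wrist camera has in their place "tool_from_camera" (4x4, takes a point from camera to tool coordinates, whose origin is the TCP and whose axes are the flange's). Camera axes: x right, y up, looking along -z (the intrinsics and any distortion apply to the point x, -y, -z); pixel columns grow to the right and rows downward; lengths in mm; the calibration is good to about 2 mm. A picture is of the moment at which its call begins: read the wrist's pose just before it. There is no depth.
- ctrl.close_job(): hands the job in; it is judged then, once.
The state is a dict: "t": time; "qpos": joint angles; "qvel": joint speeds; "joint_torque": joint torques, N m; "ee_pos": TCP position; "orientation": TCP orientation; "ft_force": force on the tool from outside, world axes, zero at the start; "moment": the same for the moment, N m; "width": finger opening in mm; "grasp_force": force on a finger pad.
Only numpy, scipy, OpenCV 4.12 (cv2) and the standard library are available. Lean on these libraries where they do the work, as an engineer would, in place of code of your own. Each camera call takes 0.05 s, during which the arm holds its last target. There are 200 camera calls.

## Task

Pick up the aluminium specimen carrier by its upright rib, lay it flat on the docking plate with its wedge nose towards the retaining block, and slide it under the overhang, past the sprung roller, until it is fully home against the depth stop hidden inside. Push it in gently by feel, do not ram it, and let go of it there; leave the other things on the worktop where they are.

Things in the scene. Friction and masses are not known exactly. Their poses are not given: they have to be found in the camera images.
- carrier: Loose aluminium specimen carrier, 0.22 to 0.36 kg. Foot plate 112 mm long (x) x 50 mm wide (y) x 10 mm thick with an upright rib behind; the front 12 mm (x = +52 to +64 mm) is a wedge nose falling from 10 to 5 mm height. Four flat black discs mark the deck between rib and nose. Origin: on the foot's underside, 48 mm from its rear and 64 mm from its nose end; +x points to the nose, z up.
- rib (a point): Point to grip on the carrier's upright rib, carrier frame (-20, 0, 38) mm; axes as the carrier's. The rib is 16 mm thick (y), 44 mm long (x = -42 to +2 mm) and rises from the 10 mm thick foot to 49 mm. Grip it across its thickness from above; fingertips lower than 10 mm above the carrier's underside would hit the foot.
- dock: Docking plate, fixed to the worktop: aluminium base plate 220 mm (x) x 90 mm (y) x 6 mm thick with a retaining block, 34 mm high over all (screw heads 37 mm), on its +x end (x = +40 to +110 mm). Origin: centre of the plate's underside; +x is the direction in which the carrier is pushed in, z up. The carrier lies on the plate with its own x along this x.
- mouth (a point): Middle of the mouth of the block's undercut pocket, on the plate's top: dock frame (40, 0, 6) mm, axes as the dock's. The pocket is 55 mm wide between its cheeks (about 66 mm at the funnelled mouth) and 16 mm high up to the overhang. Inside, an adjustable depth stop: its rigid face lies anywhere from 25 to 53 mm behind this mouth, differs each time and is not measured.
- toe (a joint): Lift (m) of the sprung steel roller lying across the pocket under the overhang, its axis 9 mm behind the mouth; 0: its lowest point is 8.5 mm above the plate. The wedge nose lifts it to about 0.0015. Pushing the nose under it and on takes some 5 to 12 N. It turns freely and presses the foot on the plate with 4 N, so that the carrier stays where it is left.
- plunger (a joint): Travel (m) of the sprung plunger that stands 5 mm proud of the depth stop's face: 0 free, 0.005 flush with the rigid face, where the carrier is fully home. The plunger alone yields to 0.8 to 1.5 N. The carrier should not be pushed with more than about 15 N. The plunger's thin rod shows at the back of the block and moves along.
- vial_1: Small capped vial, 25 mm diameter, 59 mm tall, bystander; origin at the centre of its underside.
- vial_2: Small capped vial, 25 mm diameter, 59 mm tall, bystander; origin at the centre of its underside.
- beaker: Glass beaker, 57 mm diameter, 72 mm tall, bystander; origin at the centre of its underside.
- strip_box: Flat yellow box of strips, 45 x 85 x 13 mm, bystander; origin at the centre of its underside.
- magnet_box: Green box, 50 x 70 x 24 mm, bystander; origin at the centre of its underside.

How it is judged (in metres and radians):
At the end, for the whole second after the job is handed in: The carrier lies flat on the docking plate (within 3 mm and 0.06 rad) with its nose under the overhang, pressing the plunger in by at least 3.5 of its 5 mm, so it is within 1.5 mm of the stop block; it is released and at rest (value of joint plunger above 0.0035 m and x of carrier in the frame of dock between -0.003 and 0.033 m and z of carrier in the frame of dock between 0.003 and 0.009 m and angle between carrier's own z axis and vertical below 0.06 rad and linear speed of carrier below 0.01 m/s); the robot touches nothing.
It fails at once if the carrier is rammed in: with its nose in the pocket, over 30 N in all between it and the docking plate, roller and stop (some 12 N of it the roller's clamping) (contact force between carrier and dock above 30 N and x of carrier in the frame of dock above -0.024 m).
It fails at once if a bystander is shoved by more than 30 mm (distance of any of vial_1, vial_2, beaker, strip_box, magnet_box from where it was at the start of the episode above 0.03 m).
It also fails if it takes over 51 s, if anything falls off the work surface, if the arm or the gripper's body presses on something with over 40 N, if the wrist force passes 120 N, or if a joint passes its speed limit or range.

## Working session

There is one attempt and no reset: what is moved stays moved. The work goes in short steps, Python scripts to look and compute and a tool call to move; the robot and the scene stay as the last step left them, time stands still between calls to the robot, and variables do not carry over. Pictures are saved under pics/ and viewed, at most 10 in all, crops included, and the job is handed in when it is done.

Besides the shell and the picture viewer there is one more tool, called after "Emit:" by a JSON object that holds its "api" and its "payload", one argument or row to a line. servo_tool: Moves the arm, as the interface text tells. Its arguments: {"type":"object","properties":{"increments":{"type":"array","items":{"type":"array","items":{"type":"number"}}}},"required":["increments"]}

```bash
mkdir -p pics; cat > h.py <<'E'
import numpy as np, cv2
from scipy.spatial.transform import Rotation as R
from workcell import ctrl
def cam(name):
    o=ctrl.get_obs(); d=ctrl.get_image(name)
    if name=='wrist':
        T=np.eye(4);T[:3,:3]=R.from_rotvec(o['orientation']).as_matrix();T[:3,3]=o['ee_pos']
        d['E']=T@np.array(d['tool_from_camera'])
    else: d['E']=np.array(d['extrinsics'])
    return d
def save(d,f): 
    cv2.imwrite(f,cv2.cvtColor(d['image'],cv2.COLOR_RGB2BGR)); np.save(f+'.npy',{k:v for k,v in d.items()},allow_pickle=True)
def load(f): return np.load(f+'.npy',allow_pickle=True).item()
def ray(d,u,v):
    K=np.array([[d['fx'],0,d['cx']],[0,d['fy'],d['cy']],[0,0,1.]])
    p=cv2.undistortPoints(np.array([[[u,v]]],float),K,np.array([d['k1'],0,0,0,0.]))[0,0]
    return d['E'][:3,3], d['E'][:3,:3]@np.array([p[0],-p[1],-1])
def px2w(d,u,v,z):
    o,r=ray(d,u,v); return o+r*(z-o[2])/r[2]
def w2px(d,P):
    c=np.linalg.inv(d['E'])@np.append(P,1); x,y=c[0]/-c[2],-c[1]/-c[2]; k=1+d['k1']*(x*x+y*y)
    return np.array([d['fx']*x*k+d['cx'],d['fy']*y*k+d['cy']])
E
python3 - <<'E'
from h import *
for n in('scene','side','wrist'):
    d=cam(n);save(d,f'pics/{n}0.png');print(n,d['E'].round(2).tolist(),d['fx'],d['k1'])
a=[cv2.imread(f'pics/{n}0.png') for n in('scene','side')]
o=ctrl.get_obs();print(o['orientation'],o['ft_force'],o['width'],o['t'])
E
```

```text
scene [[-0.36, -0.78, 0.51, 1133.39], [0.93, -0.3, 0.19, 114.38], [0.0, 0.54, 0.84, 1038.46], [0.0, 0.0, 0.0, 1.0]] 461.4635839965065 -0.047736854103989805
side [[-0.92, -0.22, 0.33, 912.71], [0.39, -0.49, 0.78, 725.53], [-0.0, 0.84, 0.54, 660.21], [0.0, 0.0, 0.0, 1.0]] 446.79886752668915 0.01887232956255859
wrist [[0.27, -0.93, -0.24, 102.11], [0.96, 0.26, 0.07, 620.05], [-0.0, -0.25, 0.97, 384.92], [0.0, 0.0, 0.0, 1.0]] 371.77601743899487 -0.016462445095030906
[-4.25611083e-01 -3.11245150e+00  1.76139086e-03] [ 0.75682311  0.09717569 -0.6071893 ] 87.74734238244939 0.15
```

View pics/scene0.png

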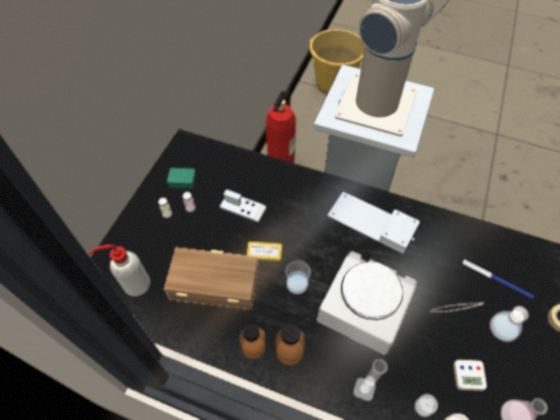

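View pics/side0.png

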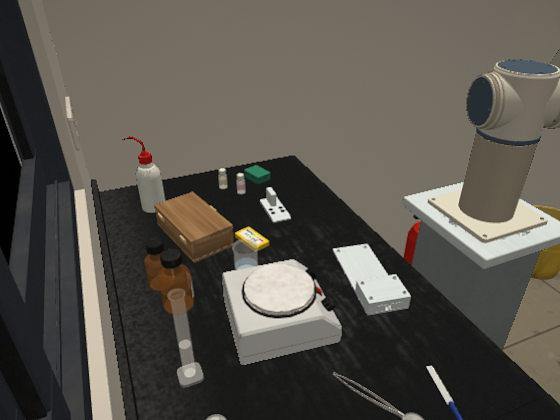

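The scene picture shows the carrier at about (243,206), rib at its left end and nose to the right. The dock plate is at about (372,222), with its block at the right end (400,230). The vials are at (165,208) and (188,202), and the arm is out of view to the right. Next I'll enlarge crops of the carrier and dock.

```bash
python3 - <<'E'
from h import *
s=cv2.imread('pics/scene0.png')
c=lambda x0,y0,w,h,k:cv2.resize(s[y0:y0+h,x0:x0+w],None,fx=k,fy=k,interpolation=cv2.INTER_CUBIC)
a=c(210,180,70,50,8);b=c(320,185,110,75,7)  # carrier ; dock
a=cv2.resize(a,(560,400))
im=np.zeros((600,800,3),np.uint8); im[:240,:336]=cv2.resize(a,(336,240)); 
im=np.vstack([np.hstack([c(215,185,55,40,7),np.zeros((280,415,3),np.uint8)]),np.zeros((320,800,3),np.uint8)])
# carrier: 7x at (215,185); dock: 5.0x at (322,186) placed at row 280
im[280:280+300,0:500]=c(325,190,100,60,5)
cv2.imwrite('pics/crop1.png',im)
d=load('pics/scene0.png')
for n,u,v,z in[('carr',243,208,10),('rib',231,198,49),('dock',372,222,6),('block',398,230,34),('v1',165,215,0),('v2',188,210,0),('strip',264,251,10),('beaker',297,285,0),('mag',181,178,20)]:print(n,px2w(d,u,v,z).round())
E
```

```text
carr [ 524. -233.   10.]
rib [ 529. -262.   49.]
dock [438. 103.   6.]
block [457. 172.  34.]
v1 [ 615. -423.    0.]
v2 [ 578. -373.    0.]
strip [ 625. -130.   10.]
beaker [678. -21.   0.]
mag [ 500. -431.   20.]
```

View pics/crop1.png

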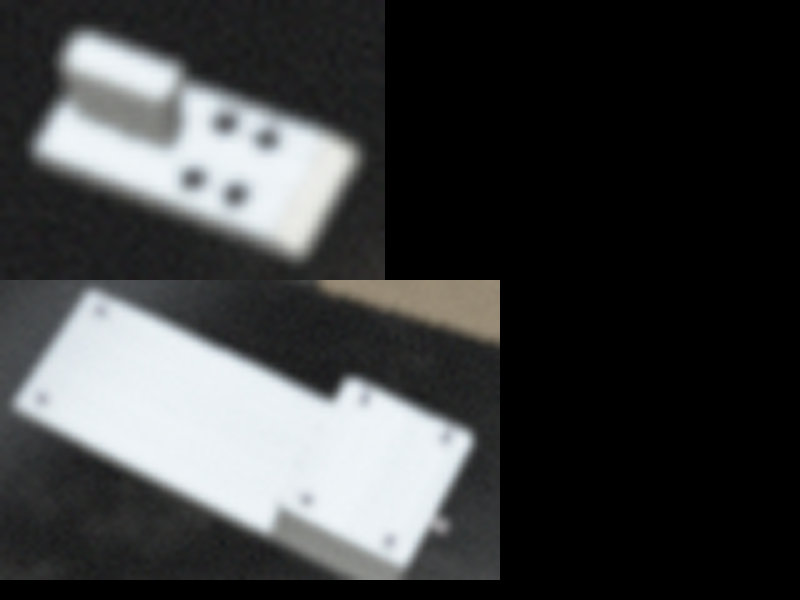

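The crop shows the carrier (7x) with four deck discs around (193..265, 122..193) and its nose edge from (360,150) to (305,255). The dock (5x) has rear corners at (90,288) and (13,405). The block's top corners are (350,378), (472,435) and (405,568), and the plunger rod shows at (440,525).

```bash
python3 - <<'E'
from h import *
d=load('pics/scene0.png')
C=lambda x,y,z:px2w(d,215+x/7,185+y/7,z)
D=lambda x,y,z:px2w(d,325+x/5,190+(y-280)/5,z)
dis=[C(*p,10) for p in[(225,122),(265,138),(193,178),(236,193)]]
n=[C(360,150,5),C(305,257,5)]; r=C(35,150,10)
rib=[C(85,32,49),C(182,68,49),C(62,60,49),C(170,100,49)]
print('discs',np.round(dis,1),'nose',np.round(n,1),'rear',r.round(1),'rib',np.round(rib,1))
print('disc yaw',[np.degrees(np.arctan2(*(b-a)[1::-1])) for a,b in((dis[0],dis[1]),(dis[2],dis[3]))], 'nose yaw',np.degrees(np.arctan2(*(n[1]-n[0])[1::-1])), np.linalg.norm(n[1]-n[0]))
p=[D(90,288,6),D(13,405,6)]; b=[D(350,378,34),D(472,435,34),D(405,568,34)]
print('plate',np.round(p,1),'block',np.round(b,1))
pm=(p[0]+p[1])/2; bm=(b[1]+b[2])/2
print(np.linalg.norm(p[0]-p[1]),np.linalg.norm((pm-bm)[:2]),np.degrees(np.arctan2(*(bm-pm)[1::-1])),(pm+bm)/2)
E
```

```text
discs [[ 503.1 -229.7   10. ]
 [ 504.4 -212.3   10. ]
 [ 531.5 -230.7   10. ]
 [ 531.8 -212.6   10. ]] nose [[ 493.2 -177.4    5. ]
 [ 546.  -178.3    5. ]] rear [ 541.7 -292.6   10. ] rib [[ 508.2 -282.8   49. ]
 [ 510.2 -241.6   49. ]
 [ 523.2 -285.4   49. ]
 [ 525.3 -239.8   49. ]]
disc yaw [np.float64(85.76163833580229), np.float64(88.9027083859839)] nose yaw -0.9257925734616452 52.871028118945816
plate [[371.    1.5   6. ]
 [460.1 -14.2   6. ]] block [[397.8 149.5  34. ]
 [409.6 217.2  34. ]
 [499.7 202.3  34. ]]
90.46930291519651 219.6735740666454 79.75078200206555 [435.11254629 101.71014257  20.        ]
```

Emit:
{"api": "servo_tool", "payload": {
  "increments": [
    [33,-35,0,0,0,-38,1],
    [33,-35,0,0,0,-38,1],
    [33,-35,0,0,0,-38,1],
    [33,-35,0,0,0,-38,1],
    [33,-35,0,0,0,-38,1],
    [33,-35,0,0,0,-38,1],
    [33,-35,0,0,0,-38,1],
    [33,-35,0,0,0,-38,1],
    [33,-35,0,0,0,-38,1],
    [33,-35,0,0,0,-38,1],
    [33,-35,0,0,0,-38,1],
    [35,-86.4,-3,0,0,-76.4,1],
    [35,-86.4,-3,0,0,-76.4,1],
    [35,-86.4,-3,0,0,-76.4,1],
    [35,-86.4,-3,0,0,-76.4,1],
    [35,-86.4,-3,0,0,-76.4,1],
    [35,-86.4,-3,0,0,-76.4,1],
    [35,-86.4,-3,0,0,-76.4,1],
    [35,-86.4,-3,0,0,-76.4,1],
    [35,-86.4,-3,0,0,-76.4,1]
  ]
}}

```text
t: 1.82
ee_pos: [506.8, -107.0, 201.4]
orientation: [-2.259, -2.183, -0.0]
ft_force: [2.1, 0.7, 0.9]
width: 87.7
grasp_force: 0.0
```

Emit:
{"api": "servo_tool", "payload": {
  "increments": [
    [1,-4,-1,0,0,0,1],
    [1,-8,-2,0,0,0,1],
    [1,-11,-3,0,0,0,1],
    [1,-13,-4,0,0,0,1],
    [1,-13,-4,0,0,0,1],
    [1,-13,-4,0,0,0,1],
    [1,-13,-4,0,0,0,1]
  ]
}}

```text
t: 2.4
ee_pos: [517.1, -234.3, 161.5]
orientation: [-2.259, -2.182, -0.0]
ft_force: [-0.2, -0.4, -0.1]
width: 87.4
grasp_force: 0.0
```

```bash
python3 - <<'E'
from h import *
o=ctrl.get_obs();print(o['ee_pos'],o['orientation'],o['ft_force'],o['t'])
d=cam('wrist');save(d,'pics/w1.png')
E
```

```text
[ 517.05138422 -234.33709901  161.54930533] [-2.25896845e+00 -2.18226410e+00 -5.32280184e-06] [-0.20952692 -0.36134111 -0.08441474] 2.4
```

View pics/w1.png

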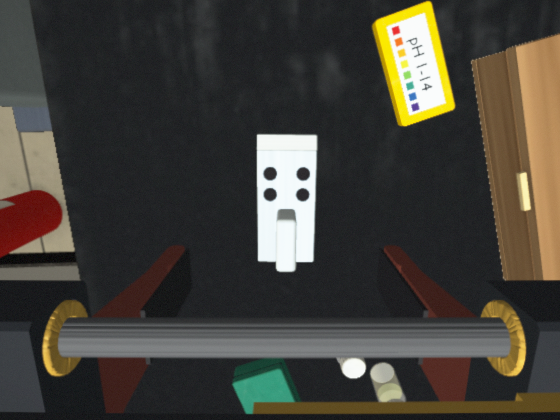

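The wrist view shows the carrier straight ahead, with its nose edge from (257,136) to (317,136). The discs are at (270,174), (303,174), (270,195) and (303,195), and the rib's front top edge is at about (288,220).

```bash
python3 - <<'E'
from h import *
d=load('pics/w1.png')
g=cv2.cvtColor(d['image'],cv2.COLOR_RGB2GRAY)
P=[]
for u,v in[(270,174),(303,174),(270,195),(303,195)]:
    w=g[v-9:v+10,u-9:u+10].astype(float); m=np.clip(160-w,0,None);yy,xx=np.mgrid[-9:10,-9:10]
    q=(u+(m*xx).sum()/m.sum(),v+(m*yy).sum()/m.sum());P.append(px2w(d,*q,10));print(q,P[-1].round(1))
P=np.array(P);c=P.mean(0)
f=P[:2].mean(0)-P[2:].mean(0);l=P[[0,2]].mean(0)-P[[1,3]].mean(0)
print('c',c,'yaw',np.degrees(np.arctan2(f[1],f[0])),np.degrees(np.arctan2(l[1],l[0]))-90,np.linalg.norm(f),np.linalg.norm(l))
n=[px2w(d,257,136,5),px2w(d,317,136,5)];r=[px2w(d,257,261,10),px2w(d,314,262,10)];print(np.round(n+r,1))
print('rib',px2w(d,276,270,49),px2w(d,295,270,49),px2w(d,279,222,49),px2w(d,296,222,49))
E
```

```text
(np.float64(269.7640096441879), np.float64(173.16110177540733)) [ 506.4 -211.9   10. ]
(np.float64(302.80852449526014), np.float64(173.45256530863304)) [ 534.4 -213.1   10. ]
(np.float64(269.70400061078027), np.float64(193.99358680714613)) [ 505.5 -229.9   10. ]
(np.float64(302.2933638443936), np.float64(194.29443173150267)) [ 533.6 -231.2   10. ]
c [ 519.98075627 -221.52495551   10.        ] yaw 87.37306196169541 87.55390583206335 18.07257242043817 28.108801284050276
[[ 496.7 -180.8    5. ]
 [ 547.3 -182.5    5. ]
 [ 491.4 -291.3   10. ]
 [ 542.9 -294.    10. ]]
rib [ 509.68756714 -283.91365074   49.        ] [ 524.83315236 -284.41806111   49.        ] [ 513.55427551 -244.21896884   49.        ] [ 526.6430584  -244.65692023   49.        ]
```

Emit:
{"api": "servo_tool", "payload": {
  "increments": [
    [0.13,-3.1,-2,0,0,-0.5,1],
    [0.13,-3.1,-4,0,0,-0.5,1],
    [0.13,-3.1,-7,0,0,-0.5,1],
    [0.13,-3.1,-10,0,0,-0.5,1],
    [0.13,-3.1,-12,0,0,-0.5,1],
    [0.13,-3.1,-13.5,0,0,-0.5,1],
    [0.13,-3.1,-14.2,0,0,-0.5,1],
    [0.13,-3.1,-14.2,0,0,-0.5,1],
    [0.13,-3.1,-14.2,0,0,-0.5,-1],
    [0.13,-3.1,-14.2,0,0,-0.5,-1],
    [0.13,-3.1,-14.2,0,0,-0.5,-1],
    [0.13,-3.1,-14.2,0,0,-0.5,-1],
    [0.13,-3.1,-14.2,0,0,-0.5,-1],
    [0.13,-3.1,-14.2,0,0,-0.5,-1],
    [0.13,-3.1,-14.2,0,0,-0.5,-1],
    [0.13,-3.1,-14.2,0,0,-0.5,-1],
    [0.13,-3.1,-14.2,0,0,-0.5,-1],
    [0.13,-3.1,-14.2,0,0,-0.5,-1]
  ]
}}

```text
t: 3.95
ee_pos: [518.5, -266.0, 19.5]
orientation: [-2.269, -2.173, 0.0]
ft_force: [-0.5, -0.2, -0.6]
width: 24.7
grasp_force: 0.0
```

Emit:
{"api": "servo_tool", "payload": {
  "increments": [
    [0,0,0,0,0,0,-1],
    [0,0,0,0,0,0,-1],
    [0,0,0,0,0,0,-1],
    [0,0,0,0,0,0,-1],
    [0,0,0,0,0,0,-1]
  ]
}}

```text
t: 4.37
ee_pos: [518.3, -265.9, 19.5]
orientation: [-2.269, -2.173, 0.0]
ft_force: [-1.8, -0.9, -0.3]
width: 15.8
grasp_force: 30.0
```

Emit:
{"api": "servo_tool", "payload": {
  "increments": [
    [0,0,2,0,0,0,-1],
    [0,0,4,0,0,0,-1],
    [0,1,7,0,0,0,-1],
    [-1,4,9,0,0,-2,-1],
    [-2.5,8,9,0,0,-4,-1],
    [-4,12,9,0,0,-6,-1],
    [-5,16,9,0,0,-7.7,-1],
    [-6.5,20,9,0,0,-7.7,-1],
    [-7.5,24,9,0,0,-7.7,-1],
    [-8.5,27,9,0,0,-7.7,-1],
    [-9.2,29,9,0,0,-7.7,-1],
    [-9.4,29.6,9,0,0,-7.7,-1],
    [-9.4,29.6,9,0,0,-7.7,-1],
    [-9.4,29.6,9,0,0,-7.7,-1],
    [-9.4,29.6,9,0,0,-7.7,-1],
    [-9.4,29.6,9,0,0,-7.7,-1]
  ]
}}

```text
t: 5.7
ee_pos: [425.1, 29.0, 109.5]
orientation: [2.411, 2.014, 0.0]
ft_force: [-0.4, -0.1, -2.8]
width: 15.5
grasp_force: 30.0
```

```bash
python3 - <<'E'
from h import *
o=ctrl.get_obs();print(o['ee_pos'],o['orientation'],o['ft_force'],o['moment'],o['t'])
d=cam('wrist');save(d,'pics/w2.png')
cv2.imwrite('pics/w2b.png',cv2.resize(cv2.imread('pics/w2.png'),(800,600),interpolation=cv2.INTER_CUBIC))
E
```

```text
[425.13828669  28.99892294 109.52709595] [2.41097794e+00 2.01364768e+00 3.28257199e-04] [-0.36441471 -0.0930228  -2.76207607] [-0.13337239  0.10009106  0.01987585] 5.7
```

View pics/w2b.png

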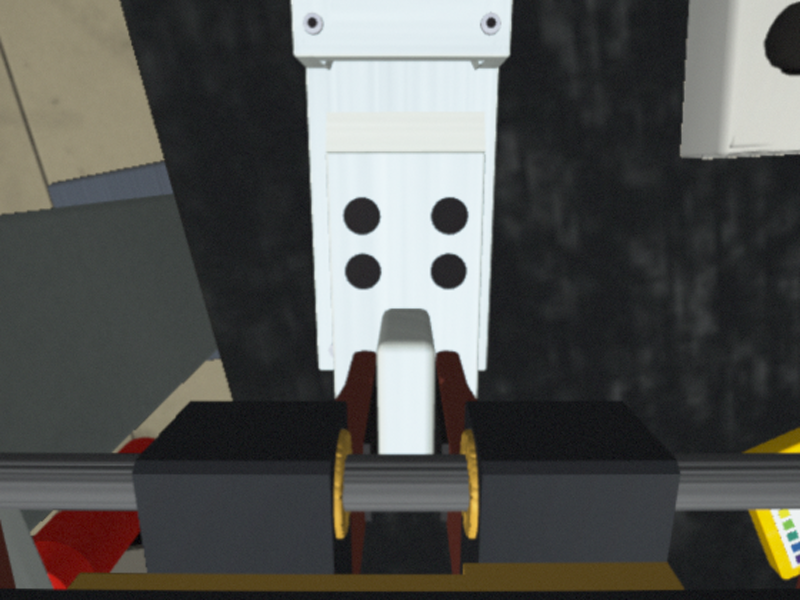

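The view shows the carrier held over the plate. The block's front top edge runs from (293,57) to (510,57), with screws at (312,23) and (491,23). The plate's edges run from (307,68) to (318,370) and from (498,68) to (488,370). The discs are at (361,216), (449,216), (363,271) and (448,271).

```bash
python3 - <<'E'
from h import *
d=load('pics/w2.png');o=np.array([425.1,29.0,0])
k=1.42857
W=lambda u,v,z:px2w(d,(u+.5)/k-.5,(v+.5)/k-.5,z)
g=cv2.cvtColor(d['image'],cv2.COLOR_RGB2GRAY)
ang=lambda a:np.degrees(np.arctan2(a[1],a[0]))
sc=[W(312,23,37),W(491,23,37)];bl=[W(293,57,34),W(510,57,34)]
pl=[W(307,68,6),W(318,370,6),W(498,68,6),W(488,370,6)]
zc=109.5-19.5
di=[W(*p,zc+10) for p in[(361.5,216),(449.5,216),(363,271),(448.5,271)]]
no=[W(328,113,zc+5),W(484,113,zc+5)]
print('screws',np.round(sc,1),ang(sc[0]-sc[1])-90,'block',np.round(bl,1),ang(bl[0]-bl[1])-90,np.linalg.norm(bl[0]-bl[1]))
print('plate',np.round(pl,1),ang(pl[0]-pl[1]),ang(pl[2]-pl[3]),np.linalg.norm(pl[0]-pl[2]))
di=np.array(di);print('discs',di.mean(0),ang(di[0]-di[1])-90,ang(di[:2].mean(0)-di[2:].mean(0)),np.linalg.norm(di[0]-di[1]));print('nose',np.round(no,1),np.linalg.norm(no[0]-no[1]))
R_=R.from_rotvec([2.411,2.014,0]).as_matrix();print('tooly',ang(R_[:,1]),'z',R_[:,2])
# in a frame at 80 deg
th=np.radians(79.75);x=np.array([np.cos(th),np.sin(th)]);y=np.array([-x[1],x[0]])
F=lambda p:np.round([np.dot(p[:2]-o[:2],x),np.dot(p[:2]-o[:2],y)],1)
for n,p in[('scr',np.mean(sc,0)),('blk',np.mean(bl,0)),('plateN',(pl[0]+pl[2])/2),('plateR',(pl[1]+pl[3])/2),('disc',di.mean(0)),('nose',np.mean(no,0))]:print(n,F(p))
E
```

```text
screws [[410.7 158.8  37. ]
 [481.9 145.9  37. ]] 79.76698340797478 block [[399.8 148.4  34. ]
 [488.5 132.4  34. ]] 79.76923317377623 90.11358482695199
plate [[400.6 148.7   6. ]
 [373.    1.1   6. ]
 [488.2 132.9   6. ]
 [462.7 -15.1   6. ]] 79.40170337797336 80.19564473125773 89.02218363817273
discs [433.66378772  72.54194994 100.        ] 79.78292810071184 80.03918213469957 28.309282663509677
nose [[416.7 117.1  95. ]
 [465.3 108.4  95. ]] 49.342394172216174
tooly -10.253417819323799 z [ 4.97315856e-05 -5.95346836e-05 -9.99999997e-01]
scr [125.2   1.1]
blk [113.    1.1]
plateN [113.4   0.9]
plateR [-36.7   0.7]
disc [44.4 -0.7]
nose [85.2 -0.8]
```

Emit:
{"api": "servo_tool", "payload": {
  "increments": [
    [-0.17,0.03,-2,0,0,0,-1],
    [-0.17,0.03,-4,0,0,0,-1],
    [-0.17,0.03,-6,0,0,0,-1],
    [-0.17,0.03,-7,0,0,0,-1],
    [-0.17,0.03,-7.7,0,0,0,-1],
    [-0.17,0.03,-8.0,0,0,0,-1],
    [-0.17,0.03,-8.2,0,0,0,-1],
    [-0.17,0.03,-8.2,0,0,0,-1],
    [-0.17,0.03,-8.2,0,0,0,-1],
    [-0.17,0.03,-8.2,0,0,0,-1]
  ]
}}

```text
t: 6.58
ee_pos: [423.4, 30.3, 28.2]
orientation: [2.409, 2.015, 0.002]
ft_force: [0.3, -0.6, -3.7]
width: 15.8
grasp_force: 30.0
```

Emit:
{"api": "servo_tool", "payload": {
  "increments": [
    [0,0,-0.05,0,0,0,-1],
    [0,0,-0.1,0,0,0,-1],
    [0,0,-0.15,0,0,0,-1],
    [0,0,-0.2,0,0,0,-1],
    [0,0,-0.2,0,0,0,-1],
    [0,0,-0.2,0,0,0,-1]
  ]
}}

```text
t: 7.08
ee_pos: [422.8, 30.3, 25.5]
orientation: [-2.41, -2.016, 0.0]
ft_force: [1.0, 0.0, -3.4]
width: 15.9
grasp_force: 30.0
```

Emit:
{"api": "servo_tool", "payload": {
  "increments": [
    [0,0,-0.04,0,0,0,-1],
    [0,0,-0.04,0,0,0,-1],
    [0,0,-0.04,0,0,0,-1],
    [0,0,-0.04,0,0,0,-1]
  ]
}}

```text
t: 7.42
ee_pos: [422.8, 30.3, 25.4]
orientation: [-2.41, -2.016, -0.0]
ft_force: [-2.2, 0.2, 5.5]
width: 15.9
grasp_force: 30.0
```

Emit:
{"api": "servo_tool", "payload": {
  "increments": [
    [0,0,0.02,0,0,0,-1],
    [0.09,0.5,0.02,0,0,0,-1],
    [0.18,1.0,0.02,0,0,0,-1],
    [0.27,1.5,0.02,0,0,0,-1],
    [0.36,2.0,0.02,0,0,0,-1],
    [0.45,2.5,0.02,0,0,0,-1],
    [0.45,2.5,0.02,0,0,0,-1],
    [0.45,2.5,0.02,0,0,0,-1]
  ]
}}

```text
t: 8.08
ee_pos: [427.8, 56.2, 25.4]
orientation: [2.409, 2.016, 0.002]
ft_force: [-0.1, 3.7, 3.6]
width: 15.8
grasp_force: 30.0
```

```bash
python3 - <<'E'
from h import *
o=ctrl.get_obs();print(o['ee_pos'],o['ft_force'],o['moment'])
d=cam('wrist');save(d,'pics/w3.png')
cv2.imwrite('pics/w3b.png',cv2.resize(cv2.imread('pics/w3.png')[0:300,150:450],(800,600)[::1] if 0 else (600,600),interpolation=cv2.INTER_CUBIC))
E
```

```text
[427.78526587  56.15634118  25.42723423] [-0.05080674  3.7015797   3.62272356] [ 0.46350198  0.11405367 -0.02909143]
```

View pics/w3b.png

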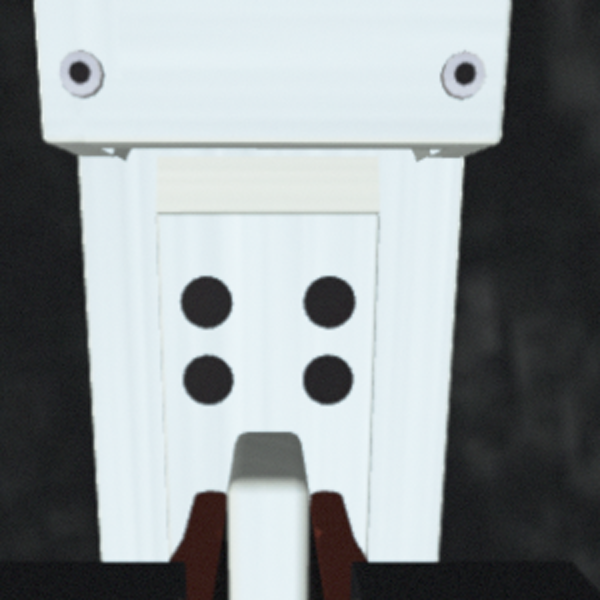

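Nose is about 3 mm short of the mouth and within 1 mm of centre. I'll trim that sideways and push in slowly, watching the force.

Emit:
{"api": "servo_tool", "payload": {
  "increments": [
    [0.06,-0.01,0.01,0,0,0,-1],
    [0.08,0.1,0.01,0,0,0,-1],
    [0.1,0.2,0.01,0,0,0,-1],
    [0.11,0.3,0.01,0,0,0,-1],
    [0.13,0.4,0.01,0,0,0,-1],
    [0.15,0.5,0.01,0,0,0,-1],
    [0.17,0.6,0.01,0,0,0,-1],
    [0.18,0.7,0.01,0,0,0,-1]
  ]
}}

```text
t: 8.8
ee_pos: [429.1, 62.3, 25.4]
orientation: [-2.41, -2.016, 0.0]
ft_force: [-0.9, -3.5, 3.5]
width: 15.8
grasp_force: 30.0
```

Emit:
{"api": "servo_tool", "payload": {
  "increments": [
    [0.02,0.1,0,0,0,0,-1],
    [0.04,0.2,0,0,0,0,-1],
    [0.05,0.3,0,0,0,0,-1],
    [0.07,0.4,0,0,0,0,-1],
    [0.09,0.5,0,0,0,0,-1],
    [0.09,0.5,0,0,0,0,-1]
  ]
}}

```text
t: 9.3
ee_pos: [430.1, 67.6, 25.4]
orientation: [-2.41, -2.016, -0.0]
ft_force: [-0.9, -1.6, 2.8]
width: 15.7
grasp_force: 30.0
```

Emit:
{"api": "servo_tool", "payload": {
  "increments": [
    [0.02,0.1,0,0,0,0,-1],
    [0.04,0.2,0,0,0,0,-1],
    [0.05,0.3,0,0,0,0,-1],
    [0.07,0.4,0,0,0,0,-1],
    [0.08,0.48,0,0,0,0,-1],
    [0.1,0.56,0,0,0,0,-1],
    [0.11,0.64,0,0,0,0,-1]
  ]
}}

```text
t: 9.88
ee_pos: [431.0, 73.4, 25.4]
orientation: [2.409, 2.016, -0.001]
ft_force: [-0.1, -7.8, 3.3]
width: 15.9
grasp_force: 30.0
```

Emit:
{"api": "servo_tool", "payload": {
  "increments": [
    [0.01,0.05,0,0,0,0,-1],
    [0.02,0.1,0,0,0,0,-1],
    [0.03,0.15,0,0,0,0,-1],
    [0.04,0.2,0,0,0,0,-1],
    [0.04,0.25,0,0,0,0,-1]
  ]
}}

```text
t: 10.3
ee_pos: [431.4, 75.8, 25.4]
orientation: [2.409, 2.016, -0.001]
ft_force: [-0.6, -8.1, 3.0]
width: 16.2
grasp_force: 30.0
```

Emit:
{"api": "servo_tool", "payload": {
  "increments": [
    [0.01,0.05,0,0,0,0,-1],
    [0.02,0.1,0,0,0,0,-1],
    [0.03,0.15,0,0,0,0,-1],
    [0.04,0.2,0,0,0,0,-1],
    [0.04,0.25,0,0,0,0,-1]
  ]
}}

```text
t: 10.72
ee_pos: [431.9, 78.4, 25.4]
orientation: [2.41, 2.016, -0.0]
ft_force: [-0.1, -5.4, 3.5]
width: 15.7
grasp_force: 30.0
```

Emit:
{"api": "servo_tool", "payload": {
  "increments": [
    [0.01,0.05,0,0,0,0,-1],
    [0.02,0.1,0,0,0,0,-1],
    [0.03,0.15,0,0,0,0,-1],
    [0.03,0.2,0,0,0,0,-1],
    [0.03,0.2,0,0,0,0,-1]
  ]
}}

```text
t: 11.13
ee_pos: [432.2, 80.5, 25.4]
orientation: [2.41, 2.016, -0.0]
ft_force: [-1.2, -6.7, 2.5]
width: 16.1
grasp_force: 30.0
```

```bash
python3 - <<'E'
from h import *
o=ctrl.get_obs();print(o['ee_pos'],o['ft_force'],o['moment'],o['joint_torque'])
for n in('scene','side'):
    save(cam(n),f'pics/{n}A.png')
E
```

```text
[432.23862425  80.4532197   25.4335219 ] [-1.22741866 -6.65753036  2.5156154 ] [-1.05866335  0.15155232 -0.12772162] [  2.85922229 -43.00972581 -11.45084381   0.77790482  -0.35965808
  -0.06512106]
```

```bash
python3 - <<'E'
from h import *
f=lambda n,x,y,w,h:cv2.resize(cv2.imread(n)[y:y+h,x:x+w],(400,300),interpolation=cv2.INTER_CUBIC)
d=load('pics/side0.png')
th=np.radians(79.77);e=np.array([np.cos(th),np.sin(th)])
# mouth position, back of block
m=np.array([425.1,29])+113.2*e+1.0*np.array([-e[1],e[0]]);b=m+70*e;print('mouth',m,'back',b)
for n in('scene','side'):
    print(n,w2px(load(f'pics/{n}0.png'),[*b,14]),w2px(load(f'pics/{n}0.png'),[*(b+10*e),14]))
im=np.vstack([np.hstack([f('pics/scene0.png',392,222,40,30),f('pics/sceneA.png',392,222,40,30)]),np.hstack([f('pics/side0.png',360,280,60,45),f('pics/sideA.png',360,280,60,45)])])
cv2.imwrite('pics/rod.png',im)
E
```

```text
mouth [444.22022174 140.57803153] back [456.65222451 209.46522415]
scene [410.68476474 238.60615163] [414.27785499 240.35739881]
side [388.44259072 307.77603923] [390.59043769 311.30116979]
```

View pics/rod.png

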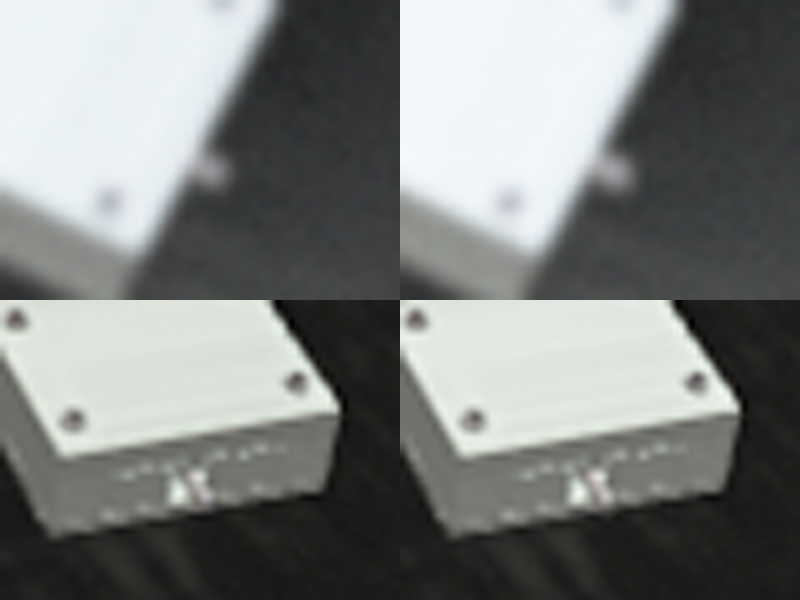

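The rod (top row) seems to have moved slightly, from (210,172) to (214,174) in the 10x crop, which is about 1 mm. I'll measure it in numbers.

```bash
cat > rod.py <<'E'
from h import *
def meas(n=4,new=True):
    ims=[ctrl.get_image('scene')['image'].astype(float).mean(2) for _ in range(n)]
    return np.mean(ims,0)
g0=load('pics/scene0.png')['image'].astype(float).mean(2)
def align(g):  # rod patch and its reference (block edge) patch shift vs start
    # mean profile along rod direction (0.9,0.44) through rod
    u=np.array([.9,.44]);c=np.array([410.5,238.2]);t=np.arange(-3,9,.25);
    pr=[]
    for s in t:
        pr.append(np.mean([cv2.getRectSubPix(g.astype(np.float32),(1,1),tuple((c+u*s+k*np.array([-.44,.9])).tolist()))[0,0] for k in(-.75,-.25,.25,.75)]))
    return t,np.array(pr)
def tip(g):
    t,p=align(g); bg=60; 
    i=np.where((t>0)&(p<100))[0][0]; return t[i-1]+.25*(p[i-1]-100)/(p[i-1]-p[i])
E
python3 - <<'E'
from rod import *
gA=load('pics/sceneA.png')['image'].astype(float).mean(2)
g=meas();np.save('g1.npy',g)
for x in(g0,gA,g):
    t,p=align(x);print(p[8::2].round().tolist())
    print(x[234:246,408:420].sum(), tip(x))
o=ctrl.get_obs();print(o['t'],o['ee_pos'],o['ft_force'])
E
```

```text
[221.0, 203.0, 182.0, 162.0, 147.0, 139.0, 132.0, 126.0, 114.0, 98.0, 83.0, 69.0, 59.0, 56.0, 54.0, 54.0, 54.0, 55.0, 55.0, 55.0]
14589.666666666666 3.449333503842354
[227.0, 210.0, 189.0, 168.0, 154.0, 148.0, 144.0, 141.0, 132.0, 120.0, 104.0, 88.0, 74.0, 65.0, 59.0, 58.0, 58.0, 59.0, 59.0, 59.0]
15396.666666666666 4.132162317633629
[228.0, 211.0, 190.0, 168.0, 154.0, 147.0, 143.0, 140.0, 132.0, 120.0, 105.0, 87.0, 74.0, 64.0, 59.0, 58.0, 57.0, 58.0, 58.0, 59.0]
15371.166666666668 4.136055216193199
11.4333 [432.25576596  80.44489665  25.44615607] [-0.42529822 -5.34071176  2.67527081]
```

Emit:
{"api": "servo_tool", "payload": {
  "increments": [
    [0,0.03,0,0,0,0,-1],
    [0.01,0.06,0,0,0,0,-1],
    [0.01,0.09,0,0,0,0,-1],
    [0.02,0.12,0,0,0,0,-1],
    [0.02,0.12,0,0,0,0,-1]
  ]
}}

```text
t: 11.85
ee_pos: [432.4, 81.6, 25.4]
orientation: [2.41, 2.016, -0.0]
ft_force: [-0.3, -7.0, 3.6]
width: 15.8
grasp_force: 30.0
```

```bash
python3 - <<'E'
from rod import *
g=meas(3);print(tip(g-3.5));o=ctrl.get_obs();print(o['t'],o['ee_pos'],o['ft_force'])
E
```

```text
4.34779854118824
12.0 [432.43337096  81.58944369  25.43845228] [-0.43605714 -7.35979246  2.70911898]
```

Emit:
{"api": "servo_tool", "payload": {
  "increments": [
    [0,0.03,0,0,0,0,-1],
    [0.01,0.06,0,0,0,0,-1],
    [0.01,0.09,0,0,0,0,-1],
    [0.02,0.11,0,0,0,0,-1],
    [0.02,0.11,0,0,0,0,-1]
  ]
}}

```text
t: 12.42
ee_pos: [432.6, 82.7, 25.5]
orientation: [2.409, 2.016, -0.0]
ft_force: [-1.0, -7.5, 2.4]
width: 16.0
grasp_force: 30.0
```

```bash
python3 - <<'E'
from rod import *
g=meas(3);print(tip(g-3.5));o=ctrl.get_obs();print(o['t'],o['ee_pos'],o['ft_force'])
E
```

```text
4.807740222662687
12.5667 [432.64384953  82.66446722  25.44448181] [ 0.01021423 -6.32270492  3.17121893]
```

Emit:
{"api": "servo_tool", "payload": {
  "increments": [
    [0,0.02,0,0,0,0,-1],
    [0.01,0.04,0,0,0,0,-1],
    [0.01,0.06,0,0,0,0,-1],
    [0.01,0.06,0,0,0,0,-1],
    [0.01,0.06,0,0,0,0,-1]
  ]
}}

```text
t: 12.98
ee_pos: [432.7, 83.3, 25.4]
orientation: [2.41, 2.016, -0.001]
ft_force: [0.8, -7.3, 2.9]
width: 15.8
grasp_force: 30.0
```

Emit:
{"api": "servo_tool", "payload": {
  "increments": [
    [0,0.02,0,0,0,0,-1],
    [0.01,0.04,0,0,0,0,-1],
    [0.01,0.04,0,0,0,0,-1],
    [0.01,0.04,0,0,0,0,-1]
  ]
}}

```text
t: 13.32
ee_pos: [432.8, 83.6, 25.4]
orientation: [2.41, 2.016, -0.001]
ft_force: [-0.1, -7.5, 3.1]
width: 16.1
grasp_force: 30.0
```

```bash
python3 - <<'E'
from rod import *
g=meas(3);print(tip(g-3.5));o=ctrl.get_obs();print(o['t'],o['ee_pos'],o['ft_force'])
E
```

```text
5.41732782125473
13.4667 [432.80081934  83.6143248   25.42963012] [-0.29630942 -7.6330064   2.61785499]
```

Emit:
{"api": "servo_tool", "payload": {
  "increments": [
    [0,0.02,0,0,0,0,-1],
    [0.01,0.04,0,0,0,0,-1],
    [0.01,0.04,0,0,0,0,-1],
    [0.01,0.04,0,0,0,0,-1]
  ]
}}

```text
t: 13.8
ee_pos: [432.8, 84.0, 25.4]
orientation: [2.41, 2.016, -0.001]
ft_force: [-1.5, -7.1, 4.0]
width: 16.0
grasp_force: 30.0
```

Emit:
{"api": "servo_tool", "payload": {
  "increments": [
    [0,0.02,0,0,0,0,-1],
    [0.01,0.04,0,0,0,0,-1],
    [0.01,0.04,0,0,0,0,-1],
    [0.01,0.04,0,0,0,0,-1]
  ]
}}

```text
t: 14.13
ee_pos: [432.9, 84.2, 25.4]
orientation: [2.409, 2.016, -0.001]
ft_force: [0.4, -10.2, 3.1]
width: 15.9
grasp_force: 30.0
```

Emit:
{"api": "servo_tool", "payload": {
  "increments": [
    [0,0.01,0,0,0,0,-1],
    [0,0.015,0,0,0,0,-1],
    [0,0.015,0,0,0,0,-1],
    [0,0.015,0,0,0,0,-1]
  ]
}}

```text
t: 14.47
ee_pos: [432.8, 84.2, 25.4]
orientation: [2.409, 2.016, -0.001]
ft_force: [0.4, -10.7, 4.3]
width: 15.7
grasp_force: 30.0
```

```bash
python3 - <<'E'
from rod import *
g=meas(3);print(tip(g-3.5));o=ctrl.get_obs();print(o['t'],o['ee_pos'],o['ft_force'])
E
```

```text
5.588865198194981
14.6167 [432.87159878  84.22731431  25.45620951] [ -1.2663315  -10.95697563   3.42454241]
```

The force stepped up and the motion stopped, so the carrier is home. Releasing.

Emit:
{"api": "servo_tool", "payload": {
  "increments": [
    [0,0,0,0,0,0,0.2],
    [0,0,0,0,0,0,0.2],
    [0,0,0,0,0,0,0.2],
    [0,0,0,0,0,0,0.2],
    [0,0,0,0,0,0,0.2],
    [0,0,0,0,0,0,0.2],
    [0,0,0,0,0,0,0.2],
    [0,0,0,0,0,0,0.2],
    [0,0,1,0,0,0,0.2],
    [0,0,3,0,0,0,0.2],
    [0,0,6,0,0,0,0.2],
    [0,0,9,0,0,0,0.2],
    [0,0,12,0,0,0,0.2],
    [0,0,12,0,0,0,0.2],
    [0,0,12,0,0,0,0.2],
    [0,0,12,0,0,0,0.2]
  ]
}}

```text
t: 15.95
ee_pos: [432.8, 84.9, 145.6]
orientation: [2.41, 2.016, 0.001]
ft_force: [0.1, -0.7, -0.1]
width: 52.5
grasp_force: 0.0
```

```bash
python3 - <<'E'
from rod import *
g=meas(3);print(tip(g-3.5),tip(g), g[250:256,420:430].mean(),g0[250:256,420:430].mean());o=ctrl.get_obs();print(o['t'],o['ee_pos'],o['ft_force'],o['width'])
d=cam('wrist');save(d,'pics/w4.png')
E
```

```text
5.606663577258587 5.712479963898659 76.65925925925926 71.97777777777779
16.1 [432.09451641  84.79648055 144.43224273] [-0.94096314 -0.43674739  0.12624599] 52.85888516136382
```

View pics/w4.png

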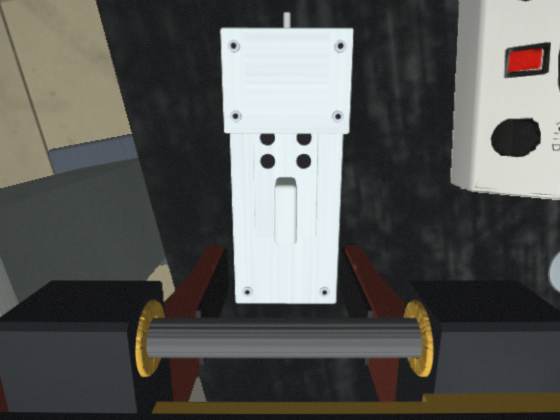

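The wrist view shows the carrier lying straight under the overhang. Its rear discs are at (268,161) and (304,161), the rib is free, and the rod stands out at (287,18). The rod kept its full travel of about 5 mm after release.

```bash
python3 -c "
from workcell import ctrl
print(ctrl.close_job())"
```

```text
the job is handed in; nothing more can be done
None
```

I gripped the carrier by its rib, laid it flat on the docking plate, slid it under the roller onto the depth stop (about 11 N at contact) and released it. The plunger rod held its full travel of about 5 mm after release, and I handed the job in at about 16 s; no verdict came back.

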